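# Sort two bushings on the plug gauge

### The job

Sort the two flanged brass bushings with the plug gauge, keeping both flange down. Slide the one whose bore is wide enough to pass the gauge pin over it, all the way down onto the gauge's foot, and leave it there; stand the other one, whose bore is too narrow for the pin, upright on the floor of the shallow undivided parts tray.

Things in the scene. Friction and masses are not known exactly. Their poses are not given: they have to be found in the camera images.
- bushing_wide: brass flanged bushing with the wide bore, loose, standing flange down with its hole upright: sleeve 36 mm in diameter, 45 mm tall overall, flange at the bottom 46 mm in diameter and 5 mm thick, through bore 24 mm; 0.12 kg. Origin at the centre of its underside, z up along the bore. It passes over the gauge pin with 4 mm to spare on each side.
- bushing_tight: brass flanged bushing with the narrow bore, loose, standing flange down: the same outside (sleeve 36 mm in diameter, 45 mm tall overall, bottom flange 46 mm in diameter and 5 mm thick) but a through bore of only 11 mm, so it cannot pass over the pin; 0.12 kg. Origin at the centre of its underside, z up along the bore. The two bushings may stand in either place.
- gauge_foot (a point): plug gauge, fixed: a dark round steel foot 76 mm in diameter and 12 mm thick lying on the table, with an upright steel pin at its centre. The pin is 16 mm in diameter and rises 48 mm above the foot (60 mm above the table); its top 18 mm taper to a blunt nose 5 mm across. This point is on the pin's axis at the upper face of the foot, 12 mm above the table; z up along the pin.
- tray: shallow open undivided blue parts tray, fixed to the table: 90 mm (x) by 130 mm (y) outside, walls 2 mm thick and 26 mm high, floor 2 mm thick. Origin at the centre of its underside on the table; y along its long side, z up.
Not all that is in view belongs to the job. What is shaped like the bushing_tight but purple or red is not meant.

How it is judged:
By the outcome, as a careful person would: the job done as asked, in the order asked, and still so for the second after the job is handed in, with the robot touching nothing.
It also fails if it takes over 51 s, if anything falls off the work surface, if the arm or the gripper's body presses on something with over 40 N, if the wrist force passes 120 N, or if a joint passes its speed limit or range.

### The arm

A 6-joint arm with a two-finger parallel gripper is mounted at the origin on a cart in front of the work surface, level with it; the furniture and walls round the work are solid. World frame = base frame: x ahead of the robot, y to its left, z up, the work surface at z = 0. Lengths are in mm, angles in rad, forces in N, time in s.
With the tool pointing down it reaches from about 275 to 875 mm from the base axis. Payload 12.5 kg.
Tool frame: the origin (TCP) lies between the finger pads; the fingertips stand 25 mm ahead of it and the grasp point (between the pads) lies 6 mm ahead of it (tip_extent is the z of the fingertips in the tool frame, in mm); z points along the fingers, y is the direction in which the jaws open and shut (so a half turn about z gives the same grasp; the last joint's range is limited). The gripper opens to 85 mm and grips with 20 to 120 N. Pads are 22 mm wide; open, the fingers measure 114 mm over their backs; the gripper's body (76 mm by 85 mm) begins 54 mm behind the grasp point. The pads swing forward as they close: fully open they stand 13 mm farther back than shut.
Start: joints at [-1.337, 0.351, 1.652, -0, 1.139, -0.085], TCP at [172.404, -522.265, 221.39] pointing down, gripper open.
Joint ranges: [-2.75, 2.75], [-0.79, 2.1], [0.01, 2.65], [-1.57, 4.71], [0.07, 3.14], [-2.87, 2.87]. Speed limits (rad/s): [2.22, 2.22, 2.79, 3.14, 3.14, 3.14].

### API

Orientations are given as a unit quaternion [w, x, y, z].
In Python, from cell import state, grab_frame, finish_job, tip_extent gives the robot as it stands.
- The arm moves only by the tool play_rows, never from a script. Its argument "commands" is a list of rows, each a list of 5 numbers: the opening, from 0 (shut) to 1 (fully open), then the shift along the world's x, y, z in mm, then the turn about the world's z in rad. In form: [[jaw, tx, ty, tz, twist], ...]. A call has 1 to 20 rows; each row is the pose to reach, as a shift and turn from the pose commanded when the call began; what a row does not reach only later rows make up. A row lasts 1/10 s, in which the tool goes at most 50 mm and 8.59 degrees, less where a joint would pass 70% of its speed; a pose out of reach is approached as far as the arm can. A call with a gripper value outside its range is refused whole. The fingers move at their own pace and stop on an object; the grip force is fixed at half the most. Time passes only in rows, so rows that repeat a pose let the fingers close. It gives the time, the measured TCP pose, the force and the opening at its end, in the units of the state.
- state(): the state, without advancing time (a new reading comes with each control period).
- grab_frame(name): name is "side" or "top" or "wrist"; returns a dict with "img" (480x640x3 uint8, red, green, blue), "intrinsics" (3x3 intrinsics, pixels), "k1" (the pictures are not rectified: a ray, as slopes to the right and down, at radius r is drawn at 1 + k1 r^2 times it, then the intrinsics apply), "R" (3x3) and "t" (3): a world point X has camera coordinates R X + t; the wrist camera has in their place "mount" (4x4, takes a point from camera to tool coordinates, whose origin is the TCP and whose axes are the flange's). Camera axes: x right, y down, z forward; pixel columns grow to the right and rows downward; lengths in mm; the calibration is good to about 2 mm. A picture is of the moment at which its call begins: read the wrist's pose just before it. There is no depth.
- finish_job(): hands the job in, once; it reports no verdict.
The state is a dict: "clock": time; "joint_pos": joint angles; "dq": joint speeds; "effort": joint torques, N m; "ee_pos": TCP position; "orientation": TCP orientation; "wrist_force": force on the tool from outside, world axes, zero at the start; "wrist_torque": the same for the moment, N m; "gripper_width": finger opening in mm.
Only numpy, scipy, OpenCV 4.12 (cv2) and the standard library are available. Lean on these libraries where they do the work, as an engineer would, in place of code of your own. Each camera call takes 0.05 s, during which the arm holds its last target. There are 200 camera calls.

## Working session

There is one attempt and no reset: what is moved stays moved. The work goes in short steps, Python scripts to look and compute and a tool call to move; the robot and the scene stay as the last step left them, time stands still between calls to the robot, and variables do not carry over. Pictures are saved under pics/ and viewed, about 8 in all and at most 12, crops included, and the job is handed in when it is done.

Besides the shell and the picture viewer there is one more tool, called after "Request:" as name(argument=value, ...) on one line, values as JSON. play_rows: Moves the arm, as the interface text tells. Its arguments: {"type":"object","properties":{"commands":{"type":"array","items":{"type":"array","items":{"type":"number"}}}},"required":["commands"]}

```bash
mkdir -p pics; cat > h.py <<'E'
import numpy as np, cv2
from cell import state, grab_frame, finish_job, tip_extent
from scipy.spatial.transform import Rotation as Ro
def grab(n):
    s=state(); f=grab_frame(n)
    if n=='wrist':
        q=s['orientation']; Rt=Ro.from_quat([q[1],q[2],q[3],q[0]]).as_matrix()
        M=np.array(f['mount']); Rc=Rt@M[:3,:3]; c=Rt@M[:3,3]+np.array(s['ee_pos'])
        f['R']=Rc.T; f['t']=-Rc.T@c
    return f
def ray(f,u,v):
    K=np.array(f['intrinsics'],float)
    p=cv2.undistortPoints(np.array([[[u,v]]],float),K,np.array([f['k1'],0,0,0,0],float))[0,0]
    R=np.array(f['R']);t=np.array(f['t'])
    return -R.T@t, R.T@np.array([p[0],p[1],1])
def onz(f,u,v,z):
    c,d=ray(f,u,v); return c+d*(z-c[2])/d[2]
def proj(f,X):
    p=np.array(f['R'])@np.array(X,float)+np.array(f['t']); a=p[:2]/p[2]; a=a*(1+f['k1']*(a@a))
    K=np.array(f['intrinsics']); return K[:2,:2]@a+K[:2,2]
def save(f,n): cv2.imwrite('pics/'+n+'.png',cv2.cvtColor(f['img'],cv2.COLOR_RGB2BGR))
E
python3 - <<'E'
from h import *
import pickle
for n in ('top','side'):
    f=grab(n); save(f,n+'0'); pickle.dump(f,open(n+'0.pkl','wb')); print(n,f['k1'],ray(f,320,240))
print(state(),tip_extent)
E
```

```text
top -0.18758792825582943 (array([397.87116978,  39.13175019, 998.6900772 ]), array([ 0.13478859, -0.03600078, -0.99026086]))
side -0.1917743031507529 (array([336.76031899, 864.63810355, 393.27227757]), array([ 0.20185339, -0.89679575, -0.3937186 ]))
{'clock': 0.1, 'joint_pos': array([-1.33660237e+00,  3.51183955e-01,  1.65234635e+00,  1.06697142e-05,
        1.13906233e+00, -8.46055786e-02]), 'dq': array([-0.00039383, -0.00146932, -0.00119408,  0.00152671, -0.00050172,
       -0.00042387]), 'effort': array([ 1.57068069e-03, -5.06830502e+01, -2.91875839e+01, -7.96431686e-05,
        2.69335324e-03, -5.68684641e-06]), 'ee_pos': array([ 172.34080521, -521.99450389,  220.91659961]), 'orientation': array([-4.98953309e-04,  9.87322965e-01,  1.58723385e-01, -3.25307495e-05]), 'wrist_force': array([ 0.11955259, -0.13581797,  0.17859559]), 'wrist_torque': array([ 0.0262166 , -0.01629789,  0.00705938]), 'gripper_width': 85.69509255113162} 25.0
```

View pics/top0.png

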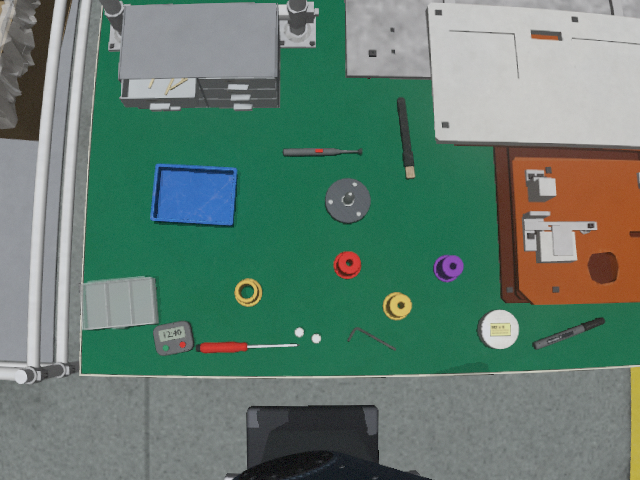

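View pics/side0.png

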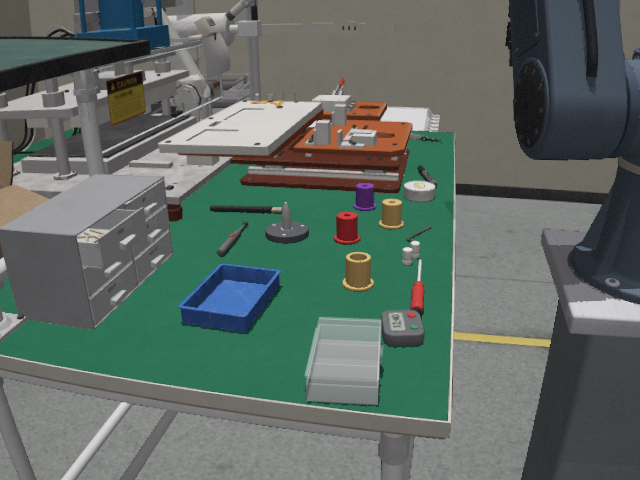

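The top view shows the wide bushing at about (248,292), the tight one at (398,306), the gauge at (348,201) and the tray at (195,196). The red (347,264) and purple (449,267) bushings are decoys. Next I measure the positions.

```bash
python3 - <<'E'
from h import *
import pickle
f=pickle.load(open('top0.pkl','rb')); hsv=cv2.cvtColor(f['img'],cv2.COLOR_RGB2HSV)
def blobs(lo,hi,win):
    m=cv2.inRange(hsv,lo,hi); w=np.zeros_like(m); x0,x1,y0,y1=win; w[y0:y1,x0:x1]=m[y0:y1,x0:x1]
    c,_=cv2.findContours(w,cv2.RETR_EXTERNAL,cv2.CHAIN_APPROX_NONE); return max(c,key=cv2.contourArea)
def circ(c,z):  # project hull to plane z, fit
    P=np.array([onz(f,*p,z)[:2] for p in cv2.convexHull(c)[:,0].astype(float)])
    (x,y),r=cv2.minEnclosingCircle(P.astype(np.float32)); return round(x,1),round(y,1),round(r,1)
for n,w in (('wide',(225,275,270,315)),('tight',(375,420,285,330))):
    c=blobs((12,80,60),(32,255,255),w); print(n,circ(c,5),circ(c,0),cv2.boundingRect(c))
c=blobs((105,120,60),(125,255,255),(130,260,150,245)); r=cv2.minAreaRect(c)
print('tray',r,[onz(f,*p,26)[:2].round() for p in cv2.boxPoints(r)])
m=cv2.inRange(hsv,(0,0,0),(180,70,140)); 
c=blobs((0,0,0),(180,70,140),(318,380,172,228)); print('foot',circ(c,12),cv2.boundingRect(c))
for n,p,z in (('wide top',(246,291),45),('tight top',(400,304),45),('pin top',(348,198),60),('red',(347,264),20),('purple',(449,267),20)): print(n,onz(f,*p,z).round())
E
```

```text
wide (447.8, 120.9, 22.9) (448.1, 121.3, 23.1) (234, 278, 28, 29)
tight (424.8, -122.0, 23.9) (424.9, -122.9, 24.0) (383, 292, 29, 28)
tray ((193.27447509765625, 193.97119140625), (83.60417175292969, 57.80302429199219), 3.4682295322418213) [array([563., 280.]), array([659., 279.]), array([650., 140.]), array([554., 144.])]
foot (598.7, -42.4, 37.8) (325, 178, 46, 45)
wide top [447. 120.  45.]
tight top [ 426. -121.   45.]
pin top [592. -39.  60.]
red [492. -40.  20.]
purple [ 486. -207.   20.]
```

Sizes agree: flange radius is about 23, foot radius about 38, and the tray is about 96x137 because of edge blur. I move over the wide bushing.

Request:
play_rows(commands=[[1,276,643,0,-0.319],[1,276,643,0,-0.319],[1,276,643,0,-0.319],[1,276,643,0,-0.319],[1,276,643,0,-0.319],[1,276,643,0,-0.319],[1,276,643,0,-0.319],[1,276,643,0,-0.319],[1,276,643,0,-0.319],[1,276,643,0,-0.319],[1,276,643,0,-0.319],[1,276,643,0,-0.319],[1,276,643,0,-0.319],[1,276,643,0,-0.319],[1,276,643,0,-0.319],[1,276,643,0,-0.319],[1,276,643,0,-0.319],[1,276,643,0,-0.319]])

```text
clock: 1.9
ee_pos: [448.1, 119.6, 221.4]
orientation: [0.0, 1.0, -0.001, -0.0]
wrist_force: [-0.1, 0.3, -0.1]
gripper_width: 85.1
```

```bash
cat > w.py <<'E'
from h import *
import sys,pickle
s=state(); f=grab('wrist'); save(f,sys.argv[1]); pickle.dump(f,open(sys.argv[1]+'.pkl','wb'))
print(s['clock'],s['ee_pos'].round(1),s['orientation'].round(4),s['gripper_width'],s['wrist_force'].round(2))
for a in sys.argv[2:]: print(a, proj(f,eval(a)).round(1))
E
python3 w.py w1 [448,121,45] [448,121,0]
```

```text
1.9 [448.1 119.6 221.4] [ 1.e-04  1.e+00 -9.e-04 -0.e+00] 85.09431420912914 [-0.1   0.29 -0.07]
[448,121,45] [320.5 210.5]
[448,121,0] [320.7 201.6]
```

View pics/w1.png

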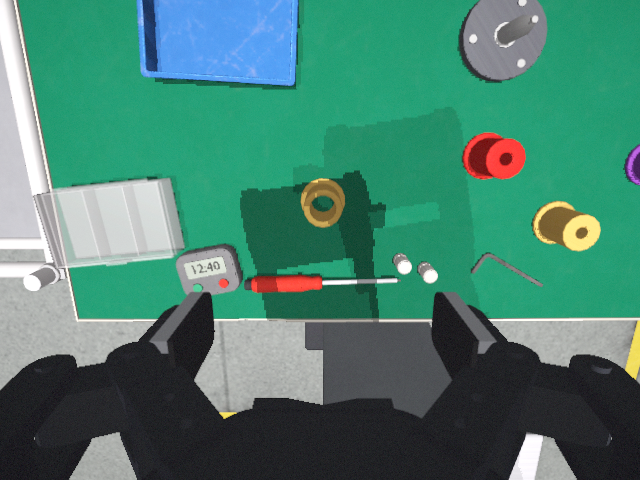

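The wrist view shows the wide bushing centred near (323,203), between the jaws' plane (0–2 px off the prediction). The tight bushing is at (567,226) with its small bore visible. I refine both, plus the gauge and tray, by mask.

```bash
python3 - <<'E'
from h import *
import pickle
f=pickle.load(open('w1.pkl','rb')); hsv=cv2.cvtColor(f['img'],cv2.COLOR_RGB2HSV)
def win(lo,hi,w):
    m=cv2.inRange(hsv,lo,hi); o=np.zeros_like(m); x0,x1,y0,y1=w; o[y0:y1,x0:x1]=m[y0:y1,x0:x1]
    c,_=cv2.findContours(o,cv2.RETR_EXTERNAL,cv2.CHAIN_APPROX_NONE); return max(c,key=cv2.contourArea)
def circ(c,z):
    P=np.array([onz(f,*p,z)[:2] for p in c[:,0].astype(float)]).astype(np.float32)
    return [np.round(q,1) for q in cv2.minEnclosingCircle(P)]
c=win((10,80,40),(32,255,255),(290,360,170,240)); print('wide',cv2.boundingRect(c),circ(c,5))
c=win((10,80,40),(32,255,255),(520,610,190,260)); print('tight',cv2.boundingRect(c))
print('tight bore', onz(f,581.5,233,45).round(1))
c=win((0,0,0),(180,70,255),(450,560,0,90)); print('foot',cv2.boundingRect(c),circ(c,12))
print('pintop',onz(f,532,23,60).round(1))
print('tray bottom corners',onz(f,144,76,26).round(),onz(f,295,86,26).round())
E
```

```text
wide (301, 178, 44, 50) [array([447.6, 119.4]), np.float64(25.4)]
tight (533, 201, 68, 50)
tight bore [ 426.3 -122.8   45. ]
foot (459, 0, 88, 82) [array([600.3, -42.3]), np.float64(39.3)]
pintop [598.2 -42.6  60. ]
tray bottom corners [565. 276.  26.] [556. 143.  26.]
```

Request:
play_rows(commands=[[1,0,0.5,-50,0],[1,0,0.5,-100,0],[1,0,0.5,-140,0],[1,0,0.5,-165,0],[1,0,0.5,-185,0],[1,0,0.5,-185,0],[0,0,0.5,-185,0],[0,0,0.5,-185,0],[0,0,0.5,-185,0],[0,0,0.5,-185,0],[0,0,0.5,-185,0],[0,0,0.5,-185,0],[0,0,0.5,-185,0],[0,0,0.5,-185,0]])

```text
clock: 3.35
ee_pos: [448.4, 121.2, 36.4]
orientation: [0.0, 1.0, -0.0, -0.0]
wrist_force: [-0.2, -0.8, 0.2]
gripper_width: -0.1
```

The jaws shut completely, so the grasp failed. I'll look.

```bash
python3 w.py w2 [448,121,45]; python3 - <<'E'
from h import *
f=grab('side'); a=cv2.resize(f['img'][180:340,260:460],None,fx=2,fy=2)
b=cv2.resize(cv2.cvtColor(cv2.imread('pics/w2.png'),cv2.COLOR_BGR2RGB),(400,300))
o=np.zeros((320,800,3),np.uint8); o[:,:400]=a; o[:300,400:]=b
save({'img':o},'c2')
E
```

```text
3.35 [448.4 121.2  36.4] [ 0.e+00  1.e+00 -1.e-04 -0.e+00] -0.07034579784610329 [-0.24 -0.8   0.18]
[448,121,45] [322.  299.5]
```

View pics/c2.png

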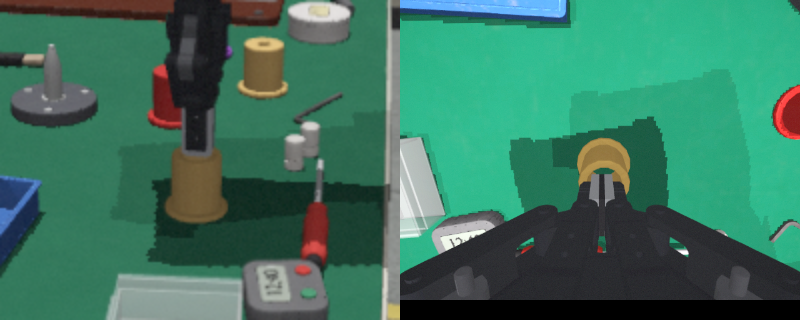

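```bash
python3 - <<'E'
from h import *
import pickle
g=pickle.load(open('side0.pkl','rb')); f=grab('side'); t=grab('top'); t0=pickle.load(open('top0.pkl','rb'));w=pickle.load(open('w2.pkl','rb'))
def bb(f,w):
    h=cv2.cvtColor(f['img'],cv2.COLOR_RGB2HSV); m=cv2.inRange(h,(10,80,40),(32,255,255)); x0,x1,y0,y1=w
    return np.array(cv2.boundingRect(m[y0:y1,x0:x1]))+[x0,y0,0,0]
print(bb(g,(330,385,240,300)),bb(f,(330,385,240,300)))
print(bb(t0,(225,275,270,315)),bb(t,(225,275,270,315)))
print('tips',proj(f,[448.4,121.2,11]),proj(w,[448.4,121.2,11]),'axis z50',proj(f,[448.4,121.2,50]), 'flange bottom centre',proj(f,[448,121,0]))
o=np.zeros((600,800,3),np.uint8)
o[:,:400]=cv2.resize(f['img'][200:320,318:398],(400,600),interpolation=cv2.INTER_CUBIC)
o[:300,400:]=cv2.resize(w['img'][190:340,220:420],(400,300),interpolation=cv2.INTER_CUBIC)
o[300:,400:]=cv2.resize(t['img'][247:337,190:310],(400,300),interpolation=cv2.INTER_CUBIC)
save({'img':o},'c3')
E
```

```text
[336 240  38  52] [336 242  38  50]
[234 278  28  29] [225 270   0   0]
tips [358.25215111 278.30282884] [321.68575511 269.94792457] axis z50 [358.58677694 253.7381662 ] flange bottom centre [358.4491292  285.01834553]
```

View pics/c3.png

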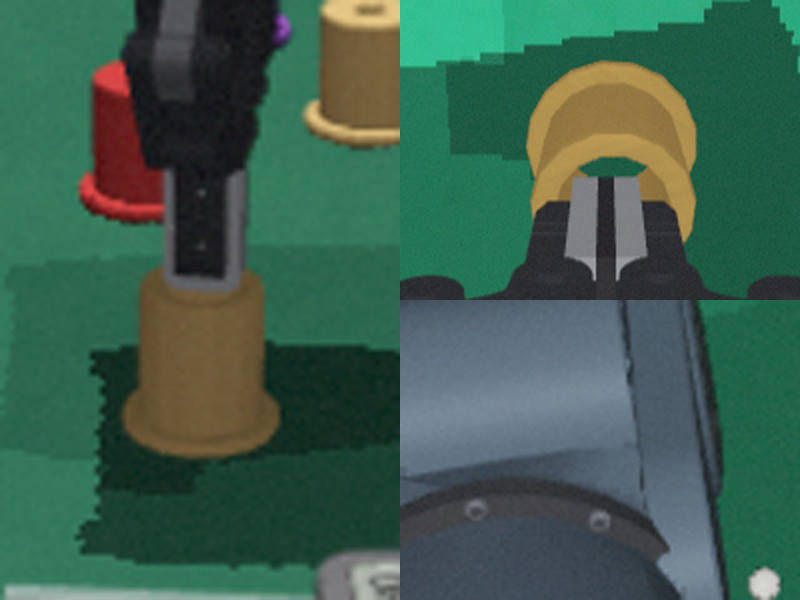

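```bash
python3 - <<'E'
from h import *
import pickle
f=pickle.load(open('side0.pkl','rb')); w=pickle.load(open('w2.pkl','rb')); 
for x in (437,448,459):
  for z in (11,30,40,45,50): print(x,z,proj(f,[x,128,z]).round(),proj(w,[x,121,z]).round())
print(w['mount'],w['intrinsics']); s=state(); print(s['ee_pos'],s['joint_pos'],s['clock'])
E
```

```text
437 11 [365. 281.] [322. 290.]
437 30 [366. 269.] [322. 307.]
437 40 [366. 263.] [322. 317.]
437 45 [366. 260.] [322. 323.]
437 50 [366. 256.] [322. 329.]
448 11 [358. 280.] [322. 271.]
448 30 [358. 269.] [322. 285.]
448 40 [358. 262.] [322. 295.]
448 45 [358. 259.] [322. 299.]
448 50 [358. 256.] [322. 305.]
459 11 [350. 280.] [322. 250.]
459 30 [350. 268.] [322. 263.]
459 40 [350. 262.] [322. 271.]
459 45 [350. 258.] [322. 275.]
459 50 [350. 255.] [322. 280.]
[[-1.29416141e-04 -9.63520944e-01 -2.67632909e-01  6.81900009e+01]
 [ 9.99999990e-01 -1.10007964e-04 -8.75122665e-05  4.90394506e-01]
 [ 5.48781501e-05 -2.67632918e-01  9.63520949e-01 -1.52300146e+02]
 [ 0.00000000e+00  0.00000000e+00  0.00000000e+00  1.00000000e+00]] [[367.35081153   0.         322.50881649]
 [  0.         367.35081153 234.80695842]
 [  0.           0.           1.        ]]
[448.39629684 121.25839445  36.34874297] [1.63820705e-01 4.99156669e-01 2.00213333e+00 3.91906975e-05
 6.40357385e-01 1.73477544e+00] 3.55
```

Both views agree that the shut fingertips are really at z≈48, although the TCP reads 36. That makes the real tips about 12 mm behind the reported TCP instead of 25 mm ahead, and the jaws closed above the bushing without touching it. I'll open, go about 36 mm lower and grip again.

Request:
play_rows(commands=[[1,0,0,3,0],[1,0,0,3,0],[1,0,0,3,0],[1,0,0,3,0],[1,0,0,3,0],[1,0,0,3,0],[1,0,0,3,0],[1,0,0,3,0],[1,0,0,-10,0],[1,0,0,-20,0],[1,0,0,-28,0],[1,0,0,-35,0],[1,0,0,-35,0]])

```text
clock: 4.85
ee_pos: [447.8, 121.1, 0.3]
orientation: [0.0, 1.0, -0.0, -0.001]
wrist_force: [0.0, -0.1, -0.1]
gripper_width: 85.3
```

Request:
play_rows(commands=[[0,0,0,0,0],[0,0,0,0,0],[0,0,0,0,0],[0,0,0,0,0],[0,0,0,0,0],[0,0,0,0,0],[0,0,0,0,0]])

```text
clock: 5.55
ee_pos: [448.7, 121.3, 2.0]
orientation: [-0.0, 1.0, -0.0, 0.0]
wrist_force: [-0.6, 0.1, 8.0]
gripper_width: 34.5
```

Gripped at 34.5 mm, with 8 N from the tips on the flange. I lift and check.

Request:
play_rows(commands=[[0,0,0,10,0],[0,0,0,30,0],[0,0,0,70,0],[0,0,0,110,0],[0,0,0,130,0],[0,0,0,130,0],[0,0,0,130,0]])

```text
clock: 6.25
ee_pos: [448.1, 121.2, 131.4]
orientation: [-0.0, 1.0, -0.0, 0.0]
wrist_force: [0.1, -0.1, -1.6]
gripper_width: 34.5
```

```bash
cat > c.py <<'E'
from h import *
import sys,pickle
# c.py name x0 y0 scale_w : side crop at world point, plus wrist
n=sys.argv[1]; P=eval(sys.argv[2]); s=state(); w=grab('wrist'); f=grab('side')
pickle.dump((w,f,s),open(n+'.pkl','wb'))
u,v=proj(f,P).astype(int); u=min(max(u,50),590); v=min(max(v,75),405)
o=np.zeros((600,800,3),np.uint8)
o[:,:400]=cv2.resize(f['img'][v-75:v+75,u-50:u+50],(400,600),interpolation=cv2.INTER_CUBIC)
o[:450,400:]=cv2.resize(w['img'][100:460,160:480],(400,450),interpolation=cv2.INTER_AREA)
save({'img':o},n); print('side crop origin',u-50,v-75,s['clock'],s['ee_pos'].round(1),s['gripper_width'].round(1),s['wrist_force'].round(1))
E
python3 c.py c4 [448,121,140]
```

```text
Traceback (most recent call last):
  File "c.py", line 10, in <module>
    save({'img':o},n); print('side crop origin',u-50,v-75,s['clock'],s['ee_pos'].round(1),s['gripper_width'].round(1),s['wrist_force'].round(1))
                                                                                          ^^^^^^^^^^^^^^^^^^^^^^^^
AttributeError: 'float' object has no attribute 'round'
```

View pics/c4.png

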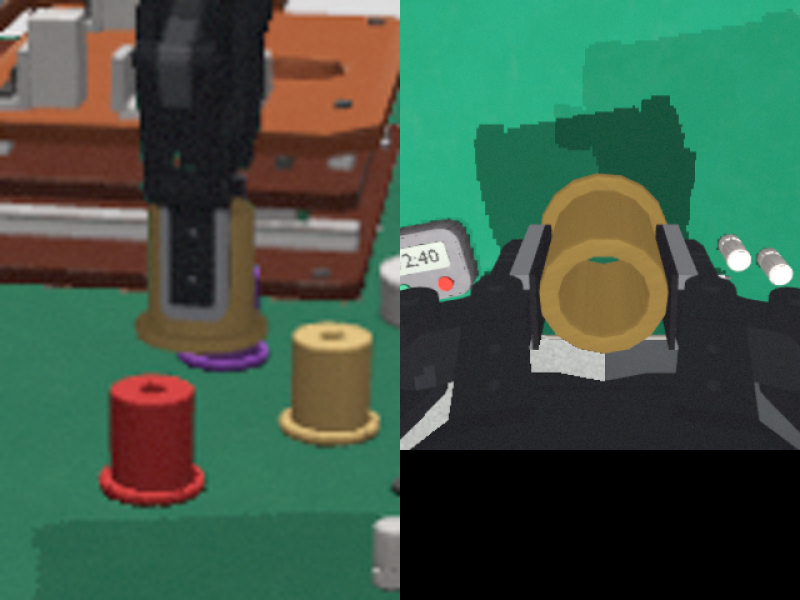

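The wide bushing is held upright, with the flange just below the tips, and the wide bore is confirmed. I move to just short of the gauge for a closer measurement.

Request:
play_rows(commands=[[0,25,-50,0,0],[0,50,-100,0,0],[0,70,-140,0,0],[0,82,-164,0,0],[0,82,-164,0,0],[0,82,-164,0,0]])

```text
clock: 6.95
ee_pos: [529.6, -43.0, 129.9]
orientation: [-0.0, 1.0, -0.001, -0.001]
wrist_force: [-0.7, 0.3, -0.9]
gripper_width: 34.7
```

```bash
sed -i "s/s\['gripper_width'\].round(1)/s['gripper_width']/" c.py
python3 - <<'E'
from h import *
import pickle
w4=pickle.load(open('c4.pkl','rb'))[0]; print('axis at hold',onz(w4,323,336,175).round(1))
s=state(); w=grab('wrist'); t=grab('top'); f=grab('side'); print(s['ee_pos'].round(1))
for n,i in (('w',w),('s',f),('t',t)):
    print(n,'pin top at',proj(i,[598.7,-42.5,60]).round(1),'foot c',proj(i,[598.7,-42.5,12]).round(1))
o=np.zeros((480,800,3),np.uint8); 
u,v=proj(w,[598.7,-42.5,36]).astype(int); v=max(v,100); o[:400,:400]=cv2.resize(w['img'][v-100:v+100,u-100:u+100],(400,400),interpolation=cv2.INTER_CUBIC); print('w origin',u-100,v-100)
u,v=proj(f,[598.7,-42.5,36]).astype(int); o[:400,400:]=cv2.resize(f['img'][v-40:v+40,u-40:u+40],(400,400),interpolation=cv2.INTER_CUBIC); print('s origin',u-40,v-40)
save({'img':o},'c5')
pickle.dump((w,f),open('c5.pkl','wb'))
E
```

```text
axis at hold [451.2 120.6 175. ]
[529.6 -43.  129.9]
w pin top at [320.7 131. ] foot c [321.  131.1]
s pin top at [286.5 202.8] foot c [287.5 228.7]
t pin top at [349.9 194. ] foot c [347.5 200.1]
w origin 220 31
s origin 247 175
```

View pics/c5.png

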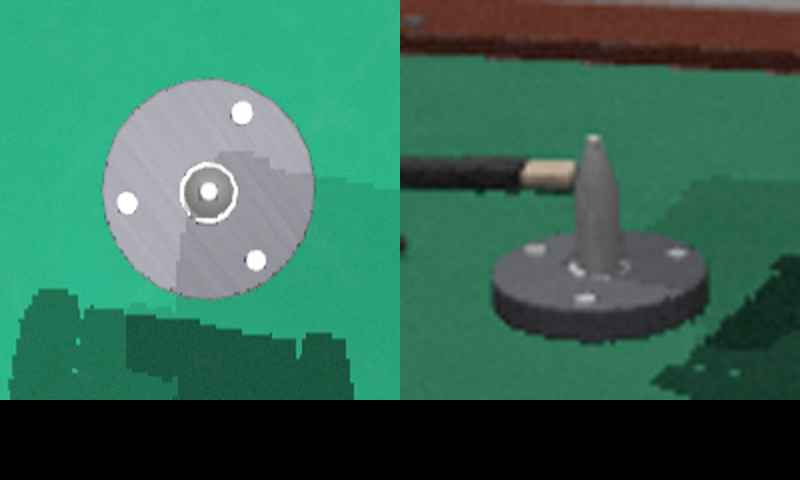

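The pin is in the wrist view at (324,127) and in the side view at (286,202). The views agree within about 2–3 mm, and the pin is at about (599.4,-43.5). I move above it and check in the side view before lowering.

Request:
play_rows(commands=[[0,35,-0.5,0,0],[0,60,-0.7,-5,0],[0,69,-0.7,-25,0],[0,69,-0.7,-45,0],[0,69,-0.7,-54,0],[0,69,-0.7,-54,0],[0,69,-0.7,-54,0]])

```text
clock: 7.8
ee_pos: [599.5, -43.1, 78.1]
orientation: [0.0, 1.0, 0.0, 0.0]
wrist_force: [-0.9, -0.1, -1.5]
gripper_width: 34.5
```

```bash
python3 c.py c6 [599,-43,70]; python3 - <<'E'
from h import *
import pickle
w,f,s=pickle.load(open('c6.pkl','rb'))
h=cv2.cvtColor(f['img'],cv2.COLOR_RGB2HSV); m=cv2.inRange(h,(10,70,30),(32,255,255))
u,v=proj(f,[599,-43,78]).astype(int)
for r in range(v-25,v+14,2):
    x=np.where(m[r,u-40:u+40])[0]+u-40
    if len(x): print(r,x.min(),x.max(),(x.min()+x.max())/2)
for z in (60,75,95,120): print(z,proj(f,[599,-43,z]).round(1))
E
```

```text
side crop origin 236 122 7.8 [599.5 -43.1  78.1] 34.49683656035094 [-0.9 -0.1 -1.5]
167 288 293 290.5
169 288 294 291.0
171 289 294 291.5
173 247 294 270.5
175 274 294 284.0
177 274 294 284.0
179 289 294 291.5
181 289 294 291.5
183 247 294 270.5
185 252 294 273.0
187 289 305 297.0
189 275 325 300.0
191 273 298 285.5
193 272 297 284.5
195 274 294 284.0
60 [286.4 202.7]
75 [286.1 194.4]
95 [285.7 183.2]
120 [285.2 169. ]
```

View pics/c6.png

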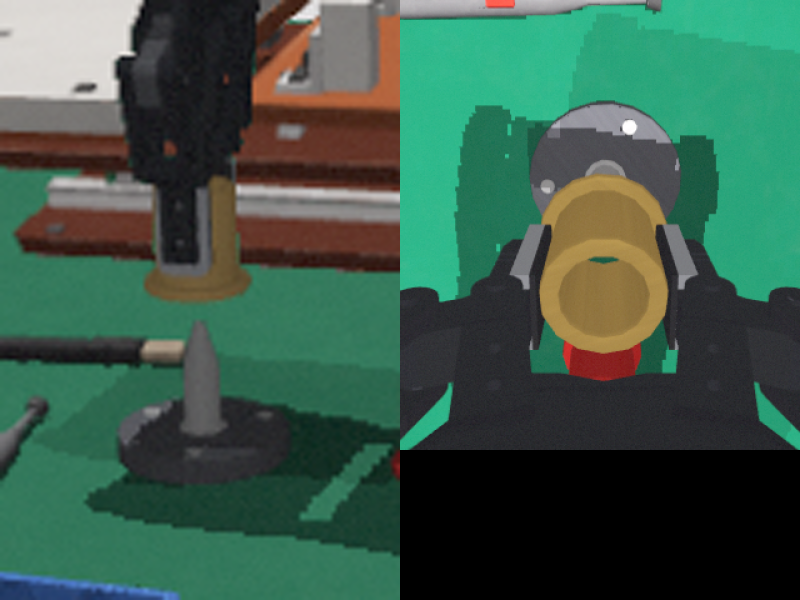

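The side view shows the flange column at about 285 against the pin at 285.8. The wrist view shows foot and bushing columns within 1 px, so they are aligned within about 1 mm. I lower it.

Request:
play_rows(commands=[[0,-0.3,-0.4,-12,0],[0,-0.3,-0.4,-20,0],[0,-0.3,-0.4,-28,0],[0,-0.3,-0.4,-36,0],[0,-0.3,-0.4,-44,0],[0,-0.3,-0.4,-52,0],[0,-0.3,-0.4,-58,0],[0,-0.3,-0.4,-61,0],[0,-0.3,-0.4,-61,0],[0,-0.3,-0.4,-61,0]])

```text
clock: 8.9
ee_pos: [599.3, -43.9, 16.6]
orientation: [0.0, 1.0, -0.0, 0.0]
wrist_force: [-0.0, 0.1, -1.5]
gripper_width: 34.9
```

Request:
play_rows(commands=[[0,0,0,-1.5,0],[0,0,0,-2.5,0],[0,0,0,-2.5,0],[0.75,0,0,-2.5,0],[0.75,0,0,-2.5,0],[0.75,0,0,-2.5,0],[0.75,0,0,-2.5,0],[0.75,0,0,-2.5,0],[0.75,0,0,20,0],[0.75,0,0,50,0],[0.75,0,0,100,0],[0.75,-20,0,130,0],[0.75,-70,-20,130,0],[0.75,-115,-50,130,0],[1,-150,-78,120,0],[1,-174,-79,100,0],[1,-174,-79,100,0],[1,-174,-79,100,0]])

```text
clock: 10.7
ee_pos: [425.4, -123.1, 116.7]
orientation: [0.0, 1.0, -0.0, 0.0]
wrist_force: [0.9, -0.4, 1.0]
gripper_width: 85.4
```

```bash
python3 c.py c7 [599,-43,40]; python3 - <<'E'
from h import *
import pickle
w,f,s=pickle.load(open('c7.pkl','rb'))
hsv=cv2.cvtColor(w['img'],cv2.COLOR_RGB2HSV); m=cv2.inRange(hsv,(10,80,40),(32,255,255))
u,v=proj(w,[425,-122.4,20]).astype(int); print(u,v)
o=np.zeros_like(m); o[max(v-70,0):v+70,u-70:u+70]=m[max(v-70,0):v+70,u-70:u+70]
c,_=cv2.findContours(o,cv2.RETR_EXTERNAL,cv2.CHAIN_APPROX_NONE);c=max(c,key=cv2.contourArea); x,y,a,b=cv2.boundingRect(c); print(x,y,a,b)
L=onz(w,x,y+a/2,5);R=onz(w,x+a-1,y+a/2,5);T=onz(w,x+a/2,y,5); print('flange L,R,front',L.round(1),R.round(1),T.round(1))
E
```

```text
side crop origin 236 138 10.7 [ 425.4 -123.1  116.7] 85.40721833731334 [ 0.9 -0.4  1. ]
320 234
292 196 61 73
flange L,R,front [ 426.7 -100.9    5. ] [ 426.7 -145.4    5. ] [ 449.5 -123.6    5. ]
```

View pics/c7.png

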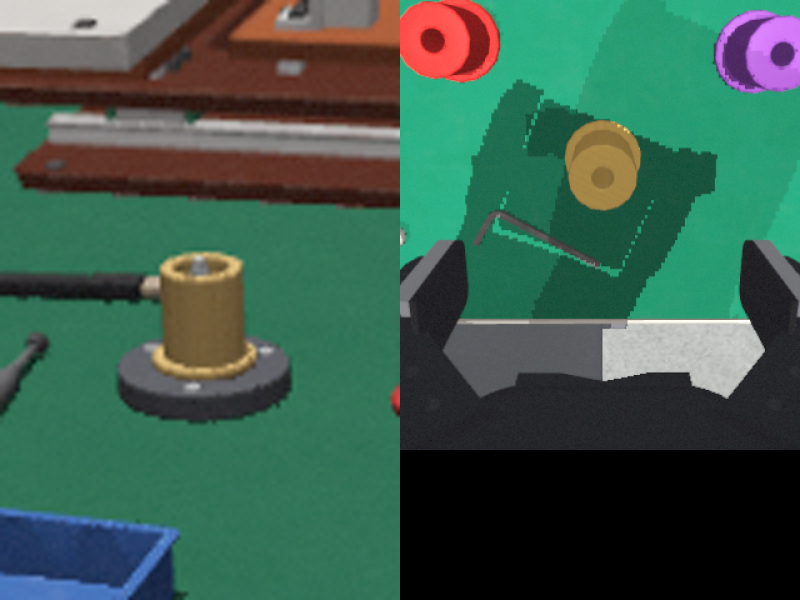

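The wide bushing is seated on the foot with the pin showing in its bore. The tight one is at (426.5,-123.1), right below the tool. I grip it next.

Request:
play_rows(commands=[[1,0.8,0,-40,0],[1,0.8,0,-75,0],[1,0.8,0,-100,0],[1,0.8,0,-113,0],[1,0.8,0,-113,0],[1,0.8,0,-113,0],[0,0.8,0,-113,0],[0,0.8,0,-113,0],[0,0.8,0,-113,0],[0,0.8,0,-113,0],[0,0.8,0,-113,0],[0,0.8,0,-113,0],[0,0.8,0,-113,0]])

```text
clock: 12.1
ee_pos: [426.2, -123.0, 4.2]
orientation: [0.0, 1.0, 0.0, 0.0]
wrist_force: [-1.9, 1.8, 11.1]
gripper_width: 34.3
```

Request:
play_rows(commands=[[0,0,0,20,0],[0,0,0,60,0],[0,0,0,105,0],[0,15,28,130,0],[0,37,68,130,0],[0,59,108,130,0],[0,81,148,130,0],[0,103,188,130,0],[0,125,228,130,0],[0,147,268,130,0],[0,165,303,130,0],[0,176,323,130,0],[0,180,331,130,0],[0,180,331,130,0],[0,180,331,130,0]])

```text
clock: 13.6
ee_pos: [605.4, 207.2, 133.2]
orientation: [0.0, 1.0, -0.0, -0.0]
wrist_force: [0.2, 0.4, -1.6]
gripper_width: 34.8
```

```bash
python3 c.py c8 [606,208,110]
```

```text
side crop origin 178 154 13.6 [605.4 207.2 133.2] 34.83911139487629 [ 0.2  0.4 -1.6]
```

View pics/c8.png

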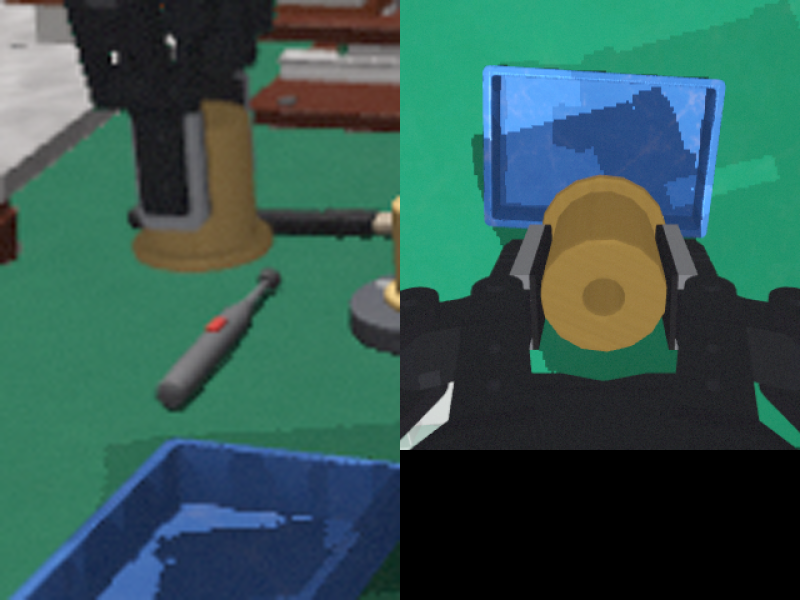

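The bushing is held upright with the narrow bore visible. Tray corners in the crop are (485,66), (724,78), (708,237) and (485,225). I confirm the tray centre numerically.

```bash
python3 - <<'E'
from h import *
import pickle
w=pickle.load(open('c8.pkl','rb'))[0]
P=[onz(w,160+(a-400)*.8,100+b*.8,26)[:2].round(1) for a,b in ((485,66),(724,78),(708,237),(485,225))]; print(P,np.mean(P,0))
E
```

```text
[array([660.3, 272. ]), array([653.7, 139.3]), array([557.8, 142.4]), array([565.8, 278.5])] [609.4  208.05]
```

Request:
play_rows(commands=[[0,2,1,-40,0],[0,2,1,-75,0],[0,2,1,-100,0],[0,2,1,-113,0],[0,2,1,-120,0],[0,2,1,-125,0],[0,2,1,-126,0],[0,2,1,-126,0]])

```text
clock: 14.5
ee_pos: [608.4, 209.2, 8.3]
orientation: [-0.0, 1.0, -0.0, 0.001]
wrist_force: [0.4, 0.5, -2.0]
gripper_width: 34.6
```

Request:
play_rows(commands=[[0,0,0,-1,0],[0,0,0,-1.5,0],[0,0,0,-1.5,0]])

```text
clock: 14.8
ee_pos: [608.1, 209.2, 6.3]
orientation: [-0.0, 1.0, -0.0, 0.0]
wrist_force: [-0.3, -0.5, 1.2]
gripper_width: 34.4
```

Light contact with the floor (the load dropped from -2 to +1.2 N). I release, opening partly to stay clear of the walls, then rise and back away.

Request:
play_rows(commands=[[0.65,0,0,0,0],[0.65,0,0,0,0],[0.65,0,0,0,0],[0.65,0,0,0,0],[0.65,0,0,0,0],[0.65,0,0,15,0],[0.65,0,0,45,0],[0.65,0,0,95,0],[0.65,0,0,145,0],[0.65,-30,0,180,0],[0.65,-75,-10,180,0],[0.65,-120,-20,180,0],[0.65,-150,-30,180,0],[0.65,-150,-30,180,0],[0.65,-150,-30,180,0],[0.65,-150,-30,180,0],[0.65,-150,-30,180,0]])

```text
clock: 16.5
ee_pos: [458.7, 179.3, 186.0]
orientation: [-0.0, 1.0, -0.0, 0.0]
wrist_force: [0.2, 0.1, 0.4]
gripper_width: 55.6
```

```bash
python3 - <<'E'
from h import *
f=grab('side'); w=grab('wrist'); o=np.zeros((480,800,3),np.uint8)
o[:480,:400]=cv2.resize(f['img'][170:350,170:320],(400,480),interpolation=cv2.INTER_CUBIC)
o[:300,400:]=cv2.resize(w['img'],(400,300)); save({'img':o},'c9'); s=state(); print(s['clock'],s['wrist_force'].round(1))
E
```

```text
16.6 [ 0.2 -0.1  0. ]
```

View pics/c9.png

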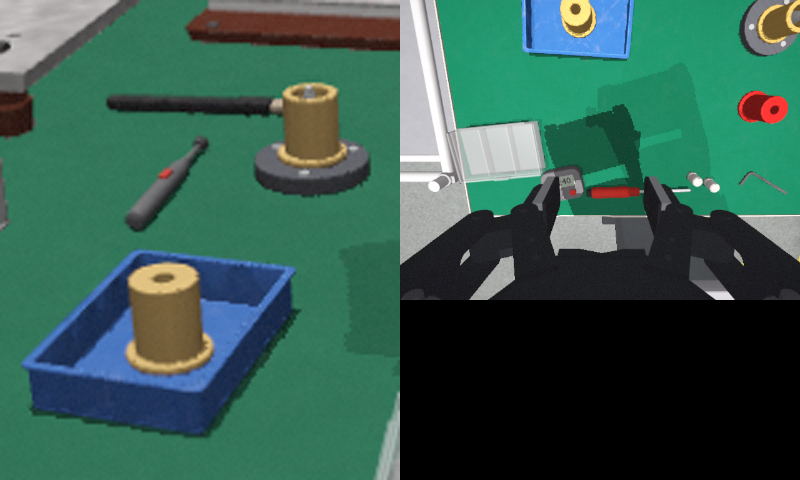

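The final picture shows the tight bushing upright on the tray floor at about (165,315) in the crop. The wide one is flat on the gauge foot at about (312,125) with the pin in its bore. The arm is clear of everything.

```bash
python3 -c "
from cell import finish_job; print(finish_job())"
```

```text
the job is handed in; nothing more can be done
None
```

Both bushings are sorted and the job is handed in at about 16.6 s on the robot clock. The wide bushing went over the gauge pin first, all the way down onto the foot. The tight one then went upright onto the tray floor.

**Last checks:** the side and wrist pictures show both bushings flange down. The wide one sits flat on the foot with the pin in its bore, and the tight one stands near the middle of the tray. The arm is clear, with about 0 N at the wrist.

**What failed or disagreed:**
- **First grasp:** the first try at the wide bushing closed on air above it. Shut, the fingertips stood about 12 mm behind the reported TCP, where the notes put them 25 mm ahead. I confirmed this in two views and went about 35 mm lower, and both grips then held.
- **Contact on closing:** the readings after the two grips closed were 8 N and 11 N at the wrist, probably from the tips touching the flange. The largest wrist reading I saw in the job was 11 N.
- **Gripper width:** it read about 34.5 mm on the 36 mm sleeves.
- **Cameras:** their positions differed by up to about 3 mm.

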